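# Leak-check jars of pump oil and book out the tray

## Task

Leak-check the oil jars on the counter one at a time, the largest first and the smallest last: holding it gently, for the glass is thin, tilt the jar 45 degrees over the middle of the drip tray for two seconds, bring it level and set it down upright in the dispatch tray before taking the next. When all the jars there are stand in the tray, pick up the hand scanner, aim it steadily at the middle of the tray's label for a good second, and lay it back on its rubber mat, on its side as it lay. Never tip a jar past 60 degrees or let it drop, and leave the other goods where they are.

Things in the scene. Friction and masses are not known exactly. Their poses are not given: they have to be found in the camera images.
- jar_a: sealed amber glass jar with a black screw cap and blank paper band, the largest of the four sizes: 64 mm diameter, 88 mm high overall, the top 14 mm of it the cap (a tenth narrower). Origin at the centre of its underside, z up through the cap. About 340 g, somewhat more or less. May be absent (None). Grip it around the glass, with light grip: it counts as squeezed too hard when the forces of the fingers on it add up to more than 100 N (50 N from each of two fingers)
- jar_b: sealed amber glass jar with a black screw cap and blank paper band, the second largest of the four sizes: 56 mm diameter, 76 mm high overall, the top 14 mm of it the cap (a tenth narrower). Origin at the centre of its underside, z up through the cap. About 250 g, somewhat more or less. May be absent (None). Grip it around the glass, with light grip: it counts as squeezed too hard when the forces of the fingers on it add up to more than 100 N (50 N from each of two fingers)
- jar_c: sealed amber glass jar with a black screw cap and blank paper band, the third largest of the four sizes: 48 mm diameter, 64 mm high overall, the top 14 mm of it the cap (a tenth narrower). Origin at the centre of its underside, z up through the cap. About 180 g, somewhat more or less. May be absent (None). Grip it around the glass, with light grip: it counts as squeezed too hard when the forces of the fingers on it add up to more than 100 N (50 N from each of two fingers)
- jar_d: sealed amber glass jar with a black screw cap and blank paper band, the smallest of the four sizes: 40 mm diameter, 52 mm high overall, the top 14 mm of it the cap (a tenth narrower). Origin at the centre of its underside, z up through the cap. About 120 g, somewhat more or less. May be absent (None). Grip it around the glass, with light grip: it counts as squeezed too hard when the forces of the fingers on it add up to more than 100 N (50 N from each of two fingers)
- drip_mid (a point): centre of the floor, 4 mm above the table, of the drip tray: a square shallow steel pan, 170 mm by 170 mm, rim 14 mm high. Fixed; it stands between the jars and the dispatch tray, either nearer the robot or farther off than the scanner's mat
- tray_in (a point): centre of the inner floor (5 mm above the table) of the dispatch tray: a grey open plastic tray, fixed, 180 mm (its x) by 250 mm (its y) outside, walls 5 mm thick and 35 mm high over the table. Axes are the tray's; at its -y end stands the label holder
- label: the tray's white label with black bars, 84 mm (x) by 56 mm (y), on the sloping holder at the tray's -y end, leaning back so that it faces the tray's -y side and 30 degrees upward. Origin at the middle of its face, 75 mm above the table; z points squarely out of the face
- scanner: pistol-shaped hand scanner, 160 g, lying on its side on the rubber mat, 32 mm thick. Origin under the barrel, on the underside as it lies; z up. Barrel: 110 mm long in x (from -40 to +70 mm), 36 mm wide in y (-18 to +18), grey with a black nose at +x; it scans along +x. The handle, 34 mm wide, goes off to -y from the barrel's rear (x below -5 mm) and ends near y = -107 mm
- window (a point): centre of the scanner's window, at (71, 0, 16) mm in the scanner's frame, same axes: the beam leaves here along +x. It reads the label when the label's middle is 40 to 180 mm ahead of the window and within 15 mm of the beam's line, the beam is no more than about 40 degrees from square to the label, and the scanner is kept still for a second
- scanner_grip (a point): where the scanner's barrel is free on both sides for gripping, at (28, 0, 16) mm in the scanner's frame; 36 mm wide across y
- mat: the scanner's place: a black rubber mat, fixed, 170 mm square, 4 mm thick; origin at the centre of its underside. The scanner's origin belongs within 60 mm, in x and in y, of the mat's centre
- meter: bystander: brass water meter with a white round top, 80 mm wide, 67 mm high
- tape: bystander: roll of tape, 96 mm across, 45 mm high
- valve: bystander: small brass ball valve with a steel lever, 48 mm high
- wrench: bystander: wrench lying flat
- flange: bystander: blue flanged spool piece, 90 mm across, 78 mm high
Not all that is in view belongs to the job. Leave any blue or turquoise look-alike of the jar_d alone.

How it is judged:
By the outcome, as a careful person would: the job done as asked, in the order asked, and still so for the second after the job is handed in, with the robot touching nothing.
Of jar_a, jar_b, jar_c, jar_d only 2 to 3 are there at a start; the rules pass over those that are not, and their reading is None.
At some moment in a run one of jar_a, jar_b, jar_c, jar_d, scanner may be knocked a few centimetres aside while the robot is not near it.
It also fails if it takes over 210 s, if anything falls off the work surface, if the arm or the gripper's body presses on something with over 40 N, if the wrist force passes 120 N, or if a joint passes its speed limit or range.

## Robot

A 6-joint arm with a two-finger parallel gripper is mounted at the origin on the work surface. World frame = base frame: x ahead of the robot, y to its left, z up, the work surface at z = 0. Lengths are in m, angles in rad, forces in N, time in s.
With the tool pointing down it reaches from about 0.35 to 0.775 m from the base axis. Payload 5.5 kg.
Tool frame: the origin (TCP) lies midway between the tips of the shut fingers; the grasp point (between the pads) lies 19 mm behind it (bot.grip_depth is the distance from the TCP to the grasp point, in m); y points along the fingers, x is the direction in which the jaws open and shut, and the axes are right-handed (so a half turn about y gives the same grasp; the last joint's range is limited). The gripper opens to 85 mm and grips with 20 to 120 N. Pads are 22 mm wide; open, the fingers measure 114 mm over their backs; the gripper's body (76 mm by 85 mm) begins 54 mm behind the grasp point. The pads swing forward as they close: fully open they stand 13 mm farther back than shut.
Start: joints at [-1.456, 0.313, 0.046, 1.304, 0, 1.431], TCP at [0.145, -0.556, 0.231] pointing down, gripper open.
Joint ranges: [-2.76, 2.76], [-0.86, 1.69], [-1.03, 1.26], [-2.2, 2.34], [-1.47, 1.5], [-3.14, 3.14]. Speed limits (rad/s): [2.57, 2.57, 3.14, 3.14, 3.14, 3.14].

## Interface

Orientations are given as a unit quaternion [x, y, z, w].
In Python, from plant import readout, get_image, camera_info, close_job, boxes_of, landmark_of, bot gives the robot as it stands.
- The arm moves only by the shell command python3 -m creep 'ROWS' [FORCE]. ROWS is JSON, a list of rows, each a list of 7 numbers: the opening in per cent of the stroke, from 0 (shut) to 100 (fully open), then the shift along the tool's x, y, z in mm, then the turn, a rotation vector about the tool's x, y, z in rad. In form: [[hand, tx, ty, tz, ax, ay, az], ...]. A call has 1 to 12 rows; each row is the pose to reach, as a shift and turn from the pose commanded when the call began, along the tool's axes at that moment; what a row does not reach only later rows make up. A row lasts 1/10 s, in which the tool goes at most 50 mm and 8.59 degrees, less where a joint would pass 70% of its speed; a pose out of reach is approached as far as the arm can. A call with a gripper value outside its range is refused whole. The fingers move at their own pace and stop on an object; FORCE is the grip in N (left out, the last holds). Time passes only in rows, so rows that repeat a pose let the fingers close. It gives the time, the measured TCP pose, the force and the opening at its end, in the units of the state.
- readout.observe(): the state, without advancing time (a new reading comes with each control period).
- get_image(name): name is "side" or "top"; returns the picture (420x560x3 uint8, blue, green, red); there is no depth.
- camera_info(name): a dict with "fx", "fy", "cx", "cy" (pixels), "D" ([k1, k2, p1, p2, k3] as OpenCV has them; the pictures are not rectified), "rvec" (rotation vector, rad) and "tvec" (3), from world to camera coordinates, as OpenCV has them. Camera axes: x right, y down, z forward; pixel columns grow to the right and rows downward; lengths in m; the calibration is good to about 2 mm. A picture is of the moment at which its call begins. camera_info takes no time and is no camera call.
- close_job(): hands the job in, once; it reports no verdict.
Trained networks look in the newest picture that a camera, given by its name, has taken for a name from the list of things; names that differ only in an ending like _2 or _b are one class to them, and where a whole thing is asked for, a point or a joint stands for the part that bears it (a point fixed in the world has none). Each returns a list of dicts, best first, with "score" (0 to 1); they miss things now and then, are a little off and sometimes report something else, mostly with a low value. They report only what shows in the picture. A call takes as long as a camera call. They do not tell look-alikes from the thing itself.
- boxes_of(camera, label): "at" ([x, y, z] in m, in world coordinates, good to about 4 mm: the middle of the surface that is visible of it).
- landmark_of(camera, label): "at" ([x, y, z] in m, in world coordinates, good to about 4 mm: a listed point, or the origin of a listed thing).
The state is a dict: "time_s": time; "q": joint angles; "joint_velocities": joint speeds; "tau": joint torques, N m; "tool_pos": TCP position; "eef_rot": TCP orientation; "force": force on the tool from outside, world axes, zero at the start; "torque": the same for the moment, N m; "finger_gap": finger opening in m.
Only numpy, scipy, OpenCV 4.12 (cv2) and the standard library are available. Lean on these libraries where they do the work, as an engineer would, in place of code of your own. Each camera call takes 0.05 s, during which the arm holds its last target. There are 200 camera calls.

## Working session

There is one attempt and no reset: what is moved stays moved. The work goes in short steps, Python scripts to look and compute and a shell command to move; the robot and the scene stay as the last step left them, time stands still between calls to the robot, and variables do not carry over. Pictures are saved under pics/ and viewed, about 12 in all and at most 16, crops included, and the job is handed in when it is done.

```bash
ls; mkdir -p pics; python3 - <<'E'
from plant import *
import cv2,numpy as np
s=readout.observe();print({k:np.round(v,3).tolist() for k,v in s.items()})
a=get_image("top");b=get_image("side")
cv2.imwrite("pics/a.png",a);cv2.imwrite("pics/b.png",b)
for c in("top","side"):
  for n in["jar_a","drip_mid","tray_in","label","scanner","window","scanner_grip","mat"]:
    try: print(c,n,[(np.round(d["at"],3).tolist(),round(d["score"],2)) for d in landmark_of(c,n)][:6])
    except Exception as e: print(n,e)
E
```

```text
pics
{'time_s': 0.0, 'q': [-1.456, 0.314, 0.045, 1.304, -0.0, 1.431], 'joint_velocities': [0.0, 0.001, 0.001, -0.0, -0.001, 0.0], 'tau': [0.0, -48.063, 29.853, 0.02, -0.0, -0.0], 'tool_pos': [0.145, -0.556, 0.23], 'eef_rot': [-0.559, 0.433, -0.432, 0.56], 'force': [-0.73, -0.439, 0.545], 'torque': [0.038, 0.06, 0.055], 'finger_gap': 0.086}
top jar_a [([0.374, -0.363, -0.0], 0.87), ([0.479, -0.196, -0.004], 0.83), ([0.569, -0.211, 0.004], 0.67), ([0.357, -0.16, -0.002], 0.62), ([0.467, -0.356, 0.001], 0.49)]
top drip_mid [([0.456, -0.012, 0.002], 0.81)]
top tray_in [([0.516, 0.267, 0.003], 0.57)]
top label [([0.494, 0.12, 0.073], 0.82)]
top scanner [([0.649, -0.029, 0.005], 0.78)]
top window [([0.634, 0.044, 0.018], 0.68)]
top scanner_grip [([0.639, -0.004, 0.017], 0.59)]
top mat [([0.595, -0.342, 0.001], 0.75), ([0.643, -0.001, 0.018], 0.73), ([0.648, -0.036, 0.0], 0.71), ([0.573, -0.207, 0.003], 0.41), ([0.329, 0.338, 0.001], 0.23)]
side jar_a [([0.572, -0.211, -0.002], 0.79), ([0.599, -0.348, 0.001], 0.62), ([0.359, -0.157, 0.006], 0.59), ([0.472, -0.352, -0.002], 0.56), ([0.373, -0.367, 0.001], 0.48)]
side drip_mid [([0.457, -0.01, 0.004], 0.86)]
side tray_in [([0.518, 0.266, 0.003], 0.76)]
side label [([0.5, 0.125, 0.077], 0.61)]
side scanner [([0.652, -0.029, 0.005], 0.64), ([0.478, -0.196, 0.001], 0.44)]
side window []
side scanner_grip [([0.648, 0.004, 0.022], 0.59), ([0.65, -0.042, -0.001], 0.16)]
side mat [([0.766, 0.176, 0.003], 0.24)]
```

View pics/a.png

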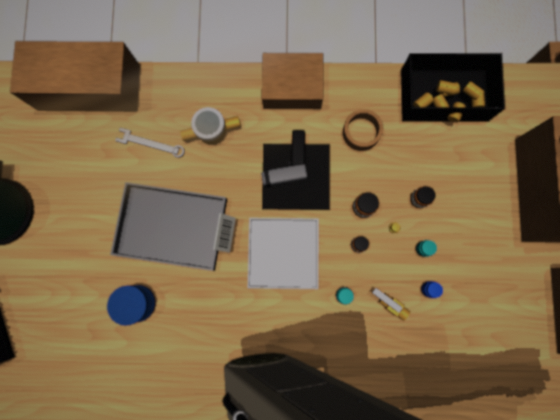

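View pics/b.png

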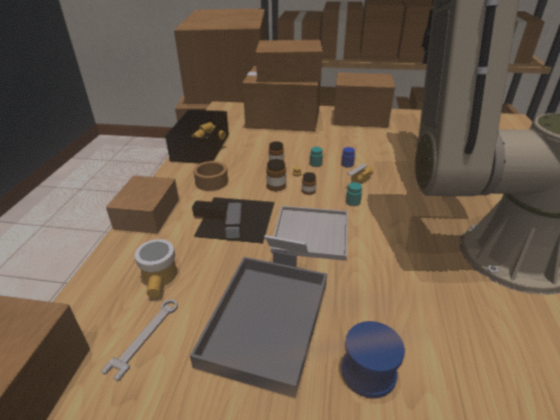

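Top view: dark-capped amber jars at (366,204), (424,196) and (360,244). The turquoise lids (427,248) and (345,296) and the blue lid (432,290) are look-alikes. I'll check the sizes by overlaying model outlines on an enlarged crop.

```bash
cat > h.py <<'E'
from plant import *
import cv2,numpy as np
from scipy.spatial.transform import Rotation as R
def proj(c,P):
    i=camera_info(c);K=np.array([[i["fx"],0,i["cx"]],[0,i["fy"],i["cy"]],[0,0,1.]])
    return cv2.projectPoints(np.atleast_2d(np.array(P,float)),np.array(i["rvec"],float),np.array(i["tvec"],float),K,np.array(i["D"],float))[0].reshape(-1,2)
def lm(c,n):return [(np.round(d["at"],3).tolist(),round(d["score"],2)) for d in landmark_of(c,n)]
SZ=dict(a=(.064,.088),b=(.056,.076),c=(.048,.064),d=(.040,.052))
def sil(c,xy,s,z0=0):
    d,h=SZ[s];t=np.linspace(0,2*np.pi,40);P=[]
    for r,z in((d/2,0),(d/2,h-.014),(.45*d,h-.014),(.45*d,h)):
        P+= [(xy[0]+r*np.cos(u),xy[1]+r*np.sin(u),z+z0) for u in t]
    return cv2.convexHull(proj(c,P).astype(np.float32)).reshape(-1,2)
def go(p,approach,jaw):
    """TCP target p, tool y=approach, tool x=jaw -> tool-frame shift mm, rotvec"""
    s=readout.observe();T=R.from_quat(s["eef_rot"]);y=np.array(approach,float);y/=np.linalg.norm(y)
    x=np.array(jaw,float);x-=y*(x@y);x/=np.linalg.norm(x)
    best=None
    for sg in(1,-1):
        G=R.from_matrix(np.column_stack([sg*x,y,np.cross(sg*x,y)]))
        rv=(T.inv()*G).as_rotvec()
        if best is None or np.linalg.norm(rv)<np.linalg.norm(best):best=rv
    print("pos",np.round(s["tool_pos"],4),"shift",np.round(T.inv().apply(np.array(p)-s["tool_pos"])*1000,1),"rot",np.round(best,3))
E
python3 - <<'E'
from h import *
print("axes cols x,y,z\n",R.from_quat(readout.observe()["eef_rot"]).as_matrix().round(3))
L=[((.572,-.211),"abc"),((.598,-.345),"abc"),((.479,-.196),"cd")]
out=[]
for c,(u0,v0,w,h) in(("top",(330,170,120,100)),("side",(250,130,120,80))):
  im=cv2.imread("pics/%s.png"%("a" if c=="top" else "b"));k=6.5 if c=="top" else 6.5
  o=cv2.resize(im[v0:v0+h,u0:u0+w],None,fx=k,fy=k,interpolation=cv2.INTER_CUBIC)
  o=np.clip(o*1.5,0,255).astype(np.uint8)
  if c=="side":
   for xy,ss in L:
    for s in ss:
     q=((sil(c,xy,s)-(u0,v0)+.5)*k).astype(np.int32)
     cv2.polylines(o,[q],True,dict(a=(0,0,255),b=(0,255,0),c=(255,255,0),d=(255,0,255))[s],1)
   cv2.imwrite("pics/c.png",o)
E
```

```text
axes cols x,y,z
 [[ 0.252  0.     0.968]
 [-0.968 -0.     0.252]
 [ 0.    -1.     0.   ]]
```

View pics/c.png

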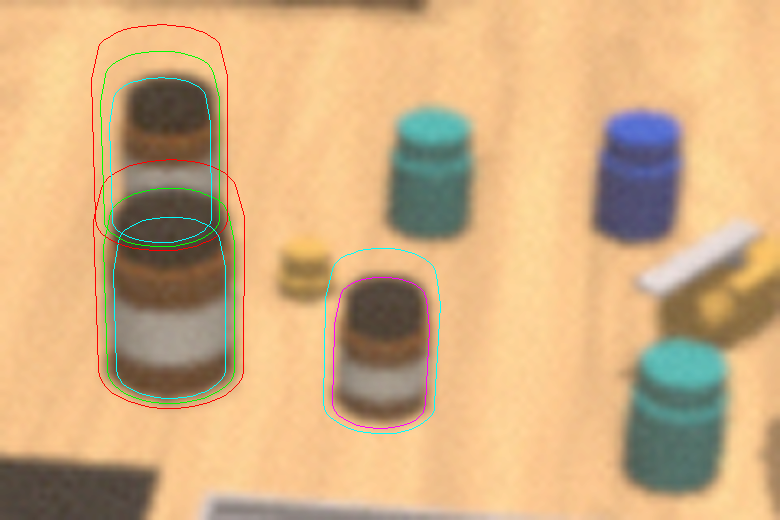

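The front jar (366,204) matches the jar_b outline. The back jar (424,196) is jar_c-sized and the small one (360,244) is jar_d. Jar_a is absent, so the order is b, c, d. Now moving to jar_b.

```bash
python3 - <<'E'
from h import *
go((.571,-.211,.19),(0,0,-1),(0,1,0))
E
```

```text
pos [ 0.1449 -0.5565  0.2313] shift [-226.9   41.3  499.4] rot [-0.     0.255  0.   ]
```

```bash
python3 -m creep '[[100,0,0,0,0,0.05,0],[100,-50,10,110,0,0.1,0],[100,-150,20,330,0,0.2,0],[100,-227,30,499,0,0.255,0],[100,-227,41,499,0,0.255,0],[100,-227,41,499,0,0.255,0],[100,-227,41,499,0,0.255,0],[100,-227,41,499,0,0.255,0],[100,-227,41,499,0,0.255,0],[100,-227,41,499,0,0.255,0],[100,-227,41,499,0,0.255,0],[100,-227,41,499,0,0.255,0]]' 30
python3 -m creep '[[100,0,0,0,0,0,0],[100,0,0,0,0,0,0]]'
python3 - <<'E'
from h import *
print(readout.observe()["q"])
for c in("top","side"):
  im=get_image(c); print(c,lm(c,"jar_b"))
  if c=="side": cv2.imwrite("pics/d.png",cv2.resize(im[60:280,180:460],None,fx=2.7,fy=2.7))
go((.571,-.211,.19),(0,0,-1),(0,1,0))
E
```

```text
time_s: 2.1
tool_pos: [0.5721, -0.2095, 0.1903]
eef_rot: [0.5, -0.5, 0.5, -0.5]
force: [0.6, -1.4, 0.1]
finger_gap: 0.0852
time_s: 2.3
tool_pos: [0.5711, -0.2098, 0.1897]
eef_rot: [0.501, -0.5, 0.499, -0.5]
force: [-0.7, -0.1, -0.2]
finger_gap: 0.0855
[-4.83753287e-01  3.92829474e-01  5.86761245e-02  1.23755376e+00
 -3.71066458e-04  2.65518079e+00]
top [([0.569, -0.208, 0.003], 0.43), ([0.646, -0.03, 0.005], 0.28)]
side [([0.573, -0.206, 0.001], 0.64), ([0.471, -0.357, -0.004], 0.64), ([0.479, -0.199, 0.001], 0.62), ([0.37, -0.368, 0.002], 0.6)]
pos [ 0.5697 -0.2121  0.1906] shift [-1.1  0.6  1.3] rot [-0.    -0.002  0.   ]
```

View pics/d.png

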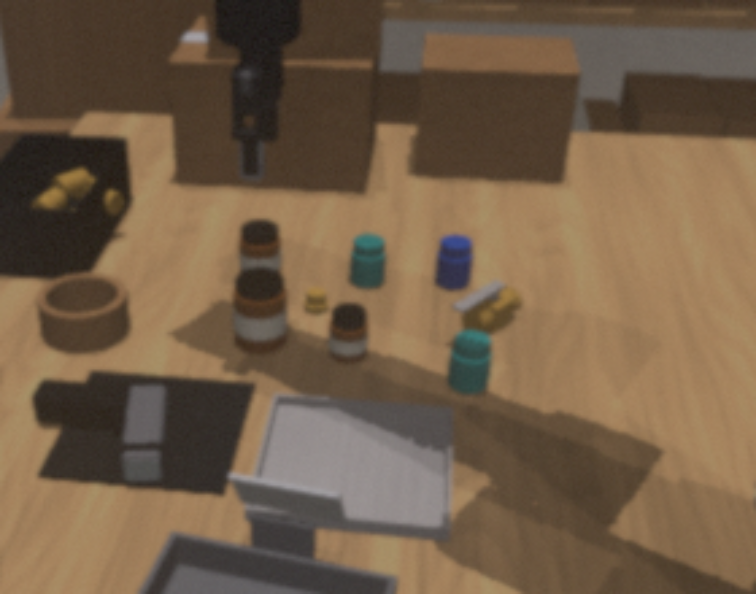

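The gripper is above jar_b (crop 260,310) with the fingers around (250,150). Joint 6 would run out of range at the tray, so I'll flip the hand half a turn first, then descend.

```bash
for i in 1; do python3 -m creep '[[100,0,0,0,0,-0.8,0],[100,0,0,0,0,-1.57,0],[100,0,0,0,0,-1.57,0],[100,0,0,0,0,-1.57,0],[100,0,0,0,0,-1.57,0],[100,0,0,0,0,-1.57,0],[100,0,0,0,0,-1.57,0],[100,0,0,0,0,-1.57,0],[100,0,0,0,0,-1.57,0],[100,0,0,0,0,-1.57,0],[100,0,0,0,0,-1.57,0],[100,0,0,0,0,-1.57,0]]' >/dev/null; done
python3 -m creep '[[100,0,0,0,0,-1.57,0],[100,0,0,0,0,-1.57,0],[100,0,0,0,0,-1.57,0],[100,0,0,0,0,-1.57,0],[100,0,0,0,0,-1.57,0],[100,0,0,0,0,-1.57,0],[100,0,0,0,0,-1.57,0],[100,0,0,0,0,-1.57,0],[100,0,0,0,0,-1.57,0],[100,0,0,0,0,-1.57,0],[100,0,0,0,0,-1.57,0],[100,0,0,0,0,-1.57,0]]' 
python3 - <<'E'
from h import *
print(readout.observe()["q"])
go((.571,-.209,.018),(0,0,-1),(0,1,0))
E
```

```text
time_s: 4.9
tool_pos: [0.5701, -0.2118, 0.1906]
eef_rot: [0.501, 0.499, -0.499, -0.501]
force: [-0.3, 0.0, -0.3]
finger_gap: 0.0853
[-4.87639025e-01  3.90930150e-01  5.79454176e-02  1.23741657e+00
 -8.88533956e-05 -4.82789139e-01]
pos [ 0.5701 -0.2118  0.1906] shift [  2.9 172.6  -0.8] rot [ 0.    -0.005 -0.   ]
```

```bash
python3 -m creep '[[100,2,30,-1,0,0,0],[100,2,60,-1,0,0,0],[100,2,90,-1,0,0,0],[100,2,115,-1,0,0,0],[100,2,135,-1,0,0,0],[100,2,150,-1,0,0,0],[100,2,162,-1,0,0,0],[100,2,170,-1,0,0,0],[100,2,172,-1,0,0,0],[100,2,172,-1,0,0,0],[100,2,172,-1,0,0,0]]' 30
python3 -m creep '[[70,0,0,0,0,0,0],[66,0,0,0,0,0,0],[62,0,0,0,0,0,0],[58,0,0,0,0,0,0],[54,0,0,0,0,0,0],[50,0,0,0,0,0,0],[50,0,0,0,0,0,0],[50,0,0,0,0,0,0],[50,0,0,0,0,0,0],[50,0,0,0,0,0,0]]' 30
```

```text
time_s: 6.0
tool_pos: [0.5722, -0.2094, 0.0191]
eef_rot: [0.501, 0.5, -0.499, -0.5]
force: [0.2, -0.1, 0.6]
finger_gap: 0.0853
time_s: 7.0
tool_pos: [0.572, -0.2094, 0.019]
eef_rot: [0.501, 0.5, -0.499, -0.5]
force: [-1.5, 0.6, 5.1]
finger_gap: 0.0555
```

```bash
python3 -m creep '[[50,0,-10,0,0,0,0],[50,0,-30,0,0,0,0],[50,0,-60,0,0,0,0],[50,0,-90,0,0,0,0],[50,0,-120,0,0,0,0],[50,20,-140,10,0,0,0],[50,55,-141,30,0,0,0],[50,95,-141,55,0,0,0],[50,135,-141,80,0,0,0],[50,170,-141,100,0,0,0],[50,190,-141,114,0,0,0],[50,197,-141,116,0,0,0]]'
python3 -m creep '[[50,0,0,0,0,0,0],[50,0,0,0,0,0,0],[50,0,0,0,0,0,0],[50,0,0,0,0,0,0]]'
python3 - <<'E'
from h import *
print(readout.observe()["q"])
go((.472,-.012,.143),(1,0,-1),(0,1,0))
E
```

```text
time_s: 8.2
tool_pos: [0.4531, -0.0095, 0.159]
eef_rot: [-0.499, -0.5, 0.501, 0.501]
force: [1.2, -0.2, -2.1]
finger_gap: 0.0554
time_s: 8.6
tool_pos: [0.4565, -0.0127, 0.1591]
eef_rot: [0.501, 0.499, -0.499, -0.501]
force: [-0.4, -0.6, -2.8]
finger_gap: 0.0554
[-2.03784960e-01  1.23404654e-01 -3.77656853e-01  1.06978466e+00
 -2.13910021e-04 -2.00614729e-01]
pos [ 0.4565 -0.0127  0.1591] shift [  0.8  16.1 -15.5] rot [-0.785 -0.003 -0.001]
```

```bash
python3 -m creep '[[50,0,1,0,-0.08,0,0],[50,0,3,-2,-0.2,0,0],[50,0,6,-5,-0.33,0,0],[50,0,9,-8,-0.46,0,0],[50,0,12,-11,-0.58,0,0],[50,0,14,-13,-0.68,0,0],[50,0,15,-15,-0.75,0,0],[50,0,16,-16,-0.785,0,0],[50,0,16,-16,-0.785,0,0],[50,0,16,-16,-0.785,0,0],[50,0,16,-16,-0.785,0,0],[50,0,16,-16,-0.785,0,0]]'
python3 - <<'E'
from h import *
cv2.imwrite("pics/e.png",cv2.resize(get_image("side")[100:320,180:460],None,fx=2.5,fy=2.5))
print(readout.observe()["q"].tolist() if hasattr(readout.observe()["q"],"tolist") else readout.observe()["q"])
go((.472,-.012,.143),(1,0,-1),(0,1,0))
E
```

```text
time_s: 9.8
tool_pos: [0.4914, -0.0158, 0.1716]
eef_rot: [0.645, 0.649, -0.284, -0.287]
force: [0.7, 0.1, -3.0]
finger_gap: 0.0552
[-0.3413025252581867, -0.3111172651794258, -1.027347255179693, 0.1445785339899747, 0.23398802954953368, -0.2552429440048293]
pos [ 0.4916 -0.0158  0.1719] shift [ 3.7  8.1 33.9] rot [-0.044 -0.002  0.006]
```

View pics/e.png

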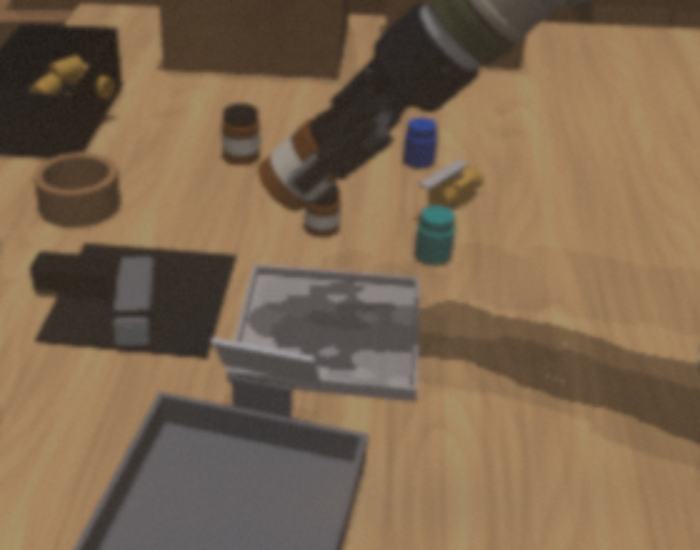

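Tilting outward drives joint 3 to its range limit, so I'll go back level and tilt the other way, toward the robot.

```bash
python3 - <<'E'
from h import *
go((.456,-.012,.165),(0,0,-1),(0,1,0))
E
```

```text
pos [ 0.4916 -0.0158  0.1719] shift [  3.9 -18.9  30.9] rot [0.741 0.001 0.006]
```

```bash
python3 -m creep '[[50,1,-4,4,0.08,0,0],[50,2,-7,10,0.2,0,0],[50,2,-10,16,0.33,0,0],[50,3,-13,21,0.46,0,0],[50,4,-16,26,0.58,0,0],[50,4,-18,29,0.68,0,0],[50,4,-19,31,0.74,0,0],[50,4,-19,31,0.741,0,0],[50,4,-19,31,0.741,0,0],[50,4,-19,31,0.741,0,0],[50,4,-19,31,0.741,0,0]]'
python3 - <<'E'
from h import *
print(np.round(readout.observe()["q"],3))
go((.440,-.012,.143),(-1,0,-1),(0,1,0))
E
```

```text
time_s: 10.95
tool_pos: [0.4559, -0.0121, 0.1661]
eef_rot: [0.499, 0.503, -0.499, -0.5]
force: [-0.1, 0.0, -3.0]
finger_gap: 0.0555
[-0.207  0.115 -0.37   1.084  0.005 -0.209]
pos [ 0.4559 -0.0121  0.1661] shift [ 0.  23.  15.9] rot [0.789 0.005 0.004]
```

```bash
python3 -m creep '[[50,0,2,1,0.08,0,0],[50,0,5,3,0.2,0,0],[50,0,9,6,0.33,0,0],[50,0,13,9,0.46,0,0],[50,0,17,12,0.58,0,0],[50,0,20,14,0.68,0,0],[50,0,22,15,0.75,0.003,0.002],[50,0,23,16,0.788,0.005,0.004],[50,0,23,16,0.788,0.005,0.004],[50,0,23,16,0.788,0.005,0.004]]'
python3 - <<'E'
from h import *
cv2.imwrite("pics/f.png",cv2.resize(get_image("side")[100:320,180:460],None,fx=2.5,fy=2.5))
print(np.round(readout.observe()["q"],3))
go((.440,-.012,.143),(-1,0,-1),(0,1,0))
E
```

```text
time_s: 11.95
tool_pos: [0.4409, -0.0122, 0.1427]
eef_rot: [-0.271, -0.271, 0.653, 0.653]
force: [0.8, -0.0, -1.9]
finger_gap: 0.055
[-0.141  0.77   0.266  1.844 -0.1   -0.1  ]
pos [ 0.4409 -0.0122  0.1433] shift [0.2 0.8 0.4] rot [ 0.003 -0.001 -0.   ]
```

View pics/f.png

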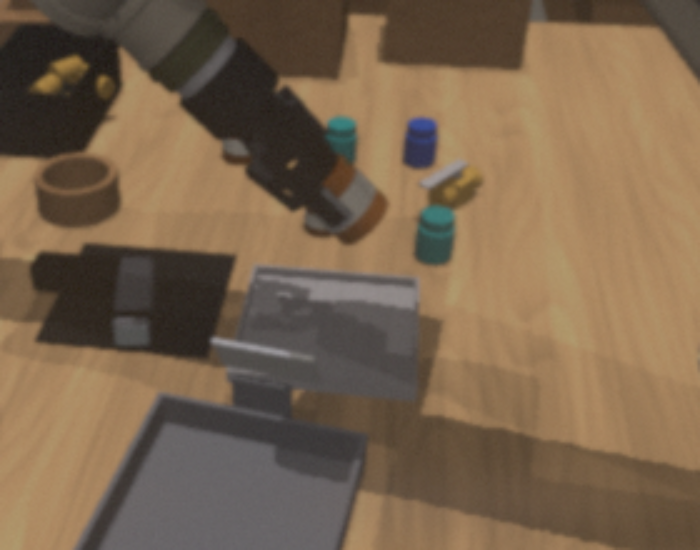

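Jar_b is tilted about 45° over the drip pan. The arm is clear of everything. I'll hold, then bring it level.

```bash
H='[[50,0,0,0,0,0,0],[50,0,0,0,0,0,0]]'; for i in 1 2; do python3 -m creep '[[50,0,0,0,0,0,0],[50,0,0,0,0,0,0],[50,0,0,0,0,0,0],[50,0,0,0,0,0,0],[50,0,0,0,0,0,0],[50,0,0,0,0,0,0],[50,0,0,0,0,0,0],[50,0,0,0,0,0,0],[50,0,0,0,0,0,0],[50,0,0,0,0,0,0],[50,0,0,0,0,0,0],[50,0,0,0,0,0,0]]'; done
python3 - <<'E'
from h import *
go((.456,-.012,.17),(0,0,-1),(0,1,0))
E
```

```text
time_s: 13.2
tool_pos: [0.4406, -0.0122, 0.1429]
eef_rot: [-0.271, -0.27, 0.653, 0.653]
force: [0.4, 0.0, -2.3]
finger_gap: 0.055
time_s: 14.4
tool_pos: [0.4406, -0.0121, 0.1429]
eef_rot: [-0.271, -0.27, 0.653, 0.653]
force: [-0.9, 0.0, -2.5]
finger_gap: 0.055
pos [ 0.4406 -0.0121  0.1429] shift [  0.1 -30.1   8.3] rot [-0.786 -0.    -0.   ]
```

```bash
python3 -m creep '[[50,0,-3,1,-0.08,0,0],[50,0,-7,3,-0.2,0,0],[50,0,-12,5,-0.33,0,0],[50,0,-17,6,-0.46,0,0],[50,0,-22,7,-0.58,0,0],[50,0,-26,8,-0.68,0,0],[50,0,-29,8,-0.75,0,0],[50,0,-30,8,-0.786,0,0],[50,0,-30,8,-0.786,0,0],[50,0,-30,8,-0.786,0,0],[50,0,-30,8,-0.786,0,0]]'
python3 - <<'E'
from h import *
go((.562,.316,.17),(0,0,-1),(.138,.99,0))
E
```

```text
time_s: 15.5
tool_pos: [0.4561, -0.0122, 0.1695]
eef_rot: [-0.5, -0.5, 0.5, 0.5]
force: [-0.3, -0.5, -3.1]
finger_gap: 0.0551
pos [ 0.4561 -0.0122  0.1695] shift [ 328.2   -0.8 -105.9] rot [-0.001  0.139 -0.   ]
```

```bash
python3 -m creep '[[50,10,-2,-3,0,0.01,0],[50,35,-2,-11,0,0.02,0],[50,70,-2,-22,0,0.03,0],[50,110,-2,-35,0,0.05,0],[50,155,-2,-50,0,0.07,0],[50,200,-2,-64,0,0.09,0],[50,240,-2,-77,0,0.11,0],[50,275,-2,-89,0,0.12,0],[50,302,-2,-98,0,0.13,0],[50,320,-2,-103,0,0.139,0],[50,328,-2,-106,0,0.139,0],[50,328,-2,-106,0,0.139,0]]'
python3 -m creep '[[50,0,5,0,0,0,0],[50,0,20,0,0,0,0],[50,0,40,0,0,0,0],[50,0,60,0,0,0,0],[50,0,80,0,0,0,0],[50,0,100,0,0,0,0],[50,0,112,0,0,0,0],[50,0,120,0,0,0,0],[50,0,120,0,0,0,0],[50,0,120,0,0,0,0],[50,0,120,0,0,0,0]]'
python3 - <<'E'
from h import *
for c in("top","side"):
  im=get_image(c); print(c,lm(c,"tray_in"),lm(c,"label"))
  if c=="side":cv2.imwrite("pics/g.png",cv2.resize(im[160:400,140:440],None,fx=2.5,fy=2.5))
print(np.round(readout.observe()["q"],3))
go((.562,.316,.0265),(0,0,-1),(.138,.99,0))
E
```

```text
time_s: 16.7
tool_pos: [0.5622, 0.3167, 0.1702]
eef_rot: [0.533, 0.464, -0.465, -0.533]
force: [-0.1, -0.7, -2.1]
finger_gap: 0.0553
time_s: 17.8
tool_pos: [0.563, 0.3161, 0.0529]
eef_rot: [0.534, 0.465, -0.463, -0.533]
force: [0.4, -0.4, -2.8]
finger_gap: 0.0556
top [([0.514, 0.266, 0.004], 0.84)] [([0.498, 0.12, 0.074], 0.74)]
side [([0.514, 0.266, 0.004], 0.85)] [([0.499, 0.122, 0.072], 0.68), ([0.328, 0.338, 0.001], 0.49)]
[ 0.388  0.546 -0.048  0.975 -0.001  0.527]
pos [0.5623 0.3159 0.052 ] shift [ 0.  25.5  0.4] rot [ 0.001 -0.    -0.   ]
```

View pics/g.png

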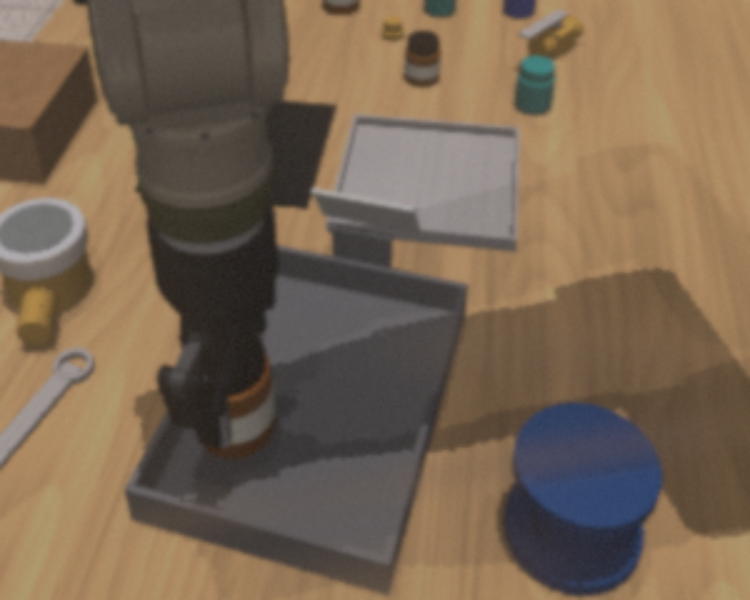

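Jar_b is upright over the tray's far corner, clear of the walls. Lowering it slowly.

```bash
python3 -m creep '[[50,0,6,0,0,0,0],[50,0,13,0,0,0,0],[50,0,19,0,0,0,0],[50,0,23,0,0,0,0],[50,0,25,0,0,0,0],[50,0,26,0,0,0,0],[50,0,26,0,0,0,0],[50,0,26,0,0,0,0]]'
python3 -m creep '[[50,0,1,0,0,0,0],[50,0,2,0,0,0,0],[50,0,2,0,0,0,0],[50,0,2,0,0,0,0]]'
```

```text
time_s: 18.9
tool_pos: [0.5624, 0.3159, 0.0259]
eef_rot: [0.534, 0.464, -0.464, -0.533]
force: [0.5, 0.3, -2.6]
finger_gap: 0.0553
time_s: 19.3
tool_pos: [0.5624, 0.3159, 0.0243]
eef_rot: [0.534, 0.464, -0.464, -0.533]
force: [-0.9, -0.3, 2.6]
finger_gap: 0.0556
```

```bash
python3 -m creep '[[66,0,0,0,0,0,0],[68,0,0,0,0,0,0],[72,0,0,0,0,0,0],[78,0,0,0,0,0,0],[78,0,0,0,0,0,0],[78,0,0,0,0,0,0]]'
python3 -m creep '[[78,0,-5,0,0,0,0],[78,0,-20,0,0,0,0],[78,0,-45,0,0,0,0],[78,0,-80,0,0,0,0],[78,0,-120,0,0,0,0],[100,0,-150,0,0,0,0],[100,0,-165,0,0,0,0],[100,0,-166,0,0,0,0],[100,0,-166,0,0,0,0]]'
python3 - <<'E'
from h import *
for c in("top","side"):
  im=get_image(c); print(c,lm(c,"jar_c"),lm(c,"scanner"))
  if c=="top":cv2.imwrite("pics/i.png",im)
go((.597,-.345,.19),(0,0,-1),(0,1,0))
E
```

```text
time_s: 19.9
tool_pos: [0.5622, 0.3158, 0.0236]
eef_rot: [0.534, 0.464, -0.464, -0.533]
force: [0.4, 0.9, -0.1]
finger_gap: 0.0662
time_s: 20.8
tool_pos: [0.5621, 0.3159, 0.1897]
eef_rot: [0.534, 0.464, -0.464, -0.533]
force: [0.2, -0.1, -0.8]
finger_gap: 0.0852
top [([0.594, -0.345, -0.001], 0.79), ([0.377, -0.364, -0.003], 0.73), ([0.561, 0.316, 0.006], 0.69), ([0.359, -0.158, -0.002], 0.58), ([0.466, -0.356, 0.002], 0.57), ([0.478, -0.195, -0.005], 0.56)] [([0.688, -0.052, 0.007], 0.66)]
side [([0.479, -0.198, -0.001], 0.84), ([0.563, 0.317, 0.005], 0.77), ([0.371, -0.371, -0.001], 0.61), ([0.471, -0.353, -0.005], 0.57), ([0.358, -0.159, 0.005], 0.55), ([0.727, 0.329, 0.004], 0.24)] []
pos [0.5615 0.3156 0.1883] shift [-649.3   -0.9 -126.7] rot [-0.002 -0.139 -0.001]
```

Jar_b is standing in the tray at (0.562, 0.316). The scanner seems to have been knocked, so I'll re-measure it later. On to jar_c.

```bash
python3 -m creep '[[100,-15,0,-3,0,-0.01,0],[100,-45,0,-9,0,-0.02,0],[100,-90,0,-18,0,-0.03,0],[100,-135,0,-26,0,-0.04,0],[100,-180,0,-35,0,-0.05,0],[100,-225,0,-44,0,-0.06,0],[100,-270,0,-53,0,-0.07,0],[100,-315,0,-61,0,-0.08,0],[100,-360,0,-70,0,-0.09,0],[100,-405,0,-79,0,-0.1,0],[100,-450,0,-88,0,-0.11,0],[100,-480,0,-94,0,-0.12,0]]'
python3 - <<'E'
from h import *
go((.596,-.345,.19),(0,0,-1),(0,1,0))
E
```

```text
time_s: 22.3
tool_pos: [0.5884, -0.1757, 0.1893]
eef_rot: [0.505, 0.495, -0.495, -0.505]
force: [-0.4, 0.2, 0.3]
finger_gap: 0.0854
pos [ 0.5884 -0.1757  0.1893] shift [-169.1   -0.6  -11.1] rot [-0.    -0.021 -0.001]
```

View pics/i.png

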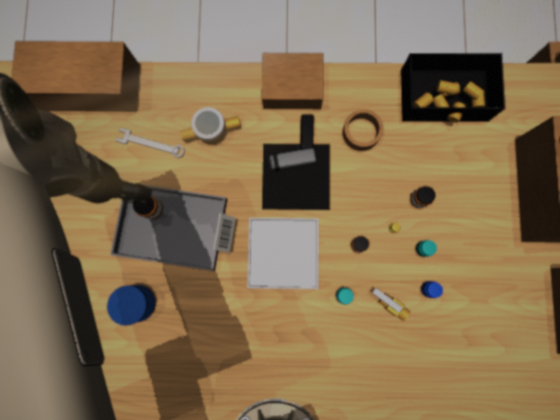

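The top view shows jar_b in the tray (148,205), jar_c still at (424,196) and jar_d at (360,244). The scanner has moved to (293,158).

```bash
python3 -m creep '[[100,-15,0,-1,0,-0.01,0],[100,-50,0,-4,0,-0.02,0],[100,-95,0,-7,0,-0.02,0],[100,-135,0,-9,0,-0.02,0],[100,-160,0,-10,0,-0.02,0],[100,-169,0,-11,0,-0.021,0],[100,-169,0,-11,0,-0.021,0],[100,-169,0,-11,0,-0.021,0],[100,-169,0,-11,0,-0.021,0]]'
python3 - <<'E'
from h import *
for c in("top","side"):
  im=get_image(c);print(c,lm(c,"jar_c"))
go((.596,-.345,.013),(0,0,-1),(0,1,0))
E
```

```text
time_s: 23.2
tool_pos: [0.5967, -0.34, 0.1901]
eef_rot: [0.499, 0.501, -0.501, -0.499]
force: [-0.2, -0.2, 0.3]
finger_gap: 0.0854
top [([0.596, -0.346, 0.0], 0.72), ([0.361, -0.161, -0.001], 0.71), ([0.562, 0.316, 0.013], 0.6), ([0.458, -0.012, 0.005], 0.46)]
side [([0.596, -0.349, -0.004], 0.9), ([0.56, 0.315, 0.005], 0.84), ([0.477, -0.195, 0.0], 0.62), ([0.472, -0.354, -0.003], 0.58), ([0.36, -0.159, 0.004], 0.52), ([0.498, 0.124, 0.074], 0.35)]
pos [ 0.5968 -0.3406  0.1903] shift [ -4.3 177.4   0.9] rot [ 0.     0.003 -0.001]
```

```bash
python3 -m creep '[[100,-5,20,1,0,0,0],[100,-6,55,1,0,0,0],[100,-6,90,1,0,0,0],[100,-6,120,1,0,0,0],[100,-6,142,1,0,0,0],[100,-6,158,1,0,0,0],[100,-6,170,1,0,0,0],[100,-6,176,1,0,0,0],[100,-6,177,1,0,0,0],[100,-6,177,1,0,0,0],[100,-6,177,1,0,0,0]]' 30
python3 -m creep '[[68,0,0,0,0,0,0],[62,0,0,0,0,0,0],[57,0,0,0,0,0,0],[52,0,0,0,0,0,0],[47,0,0,0,0,0,0],[42,0,0,0,0,0,0],[42,0,0,0,0,0,0],[42,0,0,0,0,0,0],[42,0,0,0,0,0,0],[42,0,0,0,0,0,0]]' 30
python3 -m creep '[[42,0,-8,0,0,0,0],[42,0,-25,0,0,0,0],[42,0,-55,0,0,0,0],[42,0,-90,0,0,0,0],[42,0,-120,0,0,0,0],[42,0,-140,0,0,0,0],[42,0,-147,0,0,0,0],[42,0,-147,0,0,0,0]]'
python3 - <<'E'
from h import *
go((.456,-.012,.16),(0,0,-1),(0,1,0))
E
```

```text
time_s: 24.5
tool_pos: [0.5962, -0.3483, 0.0142]
eef_rot: [0.5, 0.501, -0.5, -0.499]
force: [-0.5, -1.1, 0.8]
finger_gap: 0.0852
time_s: 25.5
tool_pos: [0.5958, -0.3481, 0.0135]
eef_rot: [-0.5, -0.5, 0.501, 0.499]
force: [-0.4, 0.0, 5.4]
finger_gap: 0.0477
time_s: 26.3
tool_pos: [0.5958, -0.3478, 0.1605]
eef_rot: [0.5, 0.501, -0.501, -0.499]
force: [-0.3, 0.5, -1.7]
finger_gap: 0.0469
pos [ 0.5958 -0.3478  0.1605] shift [336.1  -0.  139.1] rot [ 0.001  0.002 -0.001]
```

```bash
python3 -m creep '[[42,10,0,4,0,0,0],[42,35,0,14,0,0,0],[42,75,0,31,0,0,0],[42,120,0,50,0,0,0],[42,165,0,68,0,0,0],[42,210,0,87,0,0,0],[42,250,0,103,0,0,0],[42,285,0,118,0,0,0],[42,312,0,129,0,0,0],[42,329,0,136,0,0,0],[42,336,0,139,0,0,0],[42,336,0,139,0,0,0]]'
python3 -m creep '[[42,0,2,1,0.08,0,0],[42,0,4,3,0.2,0,0],[42,0,7,6,0.33,0,0],[42,0,10,9,0.46,0,0],[42,0,13,12,0.58,0,0],[42,0,15,14,0.68,0,0],[42,0,16,15,0.75,0,0],[42,0,17,16,0.785,0,0],[42,0,17,16,0.785,0,0],[42,0,17,16,0.785,0,0],[42,0,17,16,0.785,0,0],[42,0,17,16,0.785,0,0]]'
for i in 1 2; do python3 -m creep '[[42,0,0,0,0,0,0],[42,0,0,0,0,0,0],[42,0,0,0,0,0,0],[42,0,0,0,0,0,0],[42,0,0,0,0,0,0],[42,0,0,0,0,0,0],[42,0,0,0,0,0,0],[42,0,0,0,0,0,0],[42,0,0,0,0,0,0],[42,0,0,0,0,0,0],[42,0,0,0,0,0,0],[42,0,0,0,0,0,0]]'|head -3; done
python3 - <<'E'
from h import *
cv2.imwrite("pics/j.png",cv2.resize(get_image("side")[100:320,180:460],None,fx=2.5,fy=2.5))
go((.456,-.012,.17),(0,0,-1),(0,1,0))
E
```

```text
time_s: 27.5
tool_pos: [0.4544, -0.011, 0.1588]
eef_rot: [-0.499, -0.5, 0.501, 0.499]
force: [0.4, -0.9, -2.3]
finger_gap: 0.0474
time_s: 28.7
tool_pos: [0.44, -0.0123, 0.1434]
eef_rot: [-0.272, -0.272, 0.654, 0.652]
force: [0.3, 0.1, -1.8]
finger_gap: 0.0474
time_s: 29.9
tool_pos: [0.4398, -0.0121, 0.1428]
eef_rot: [-0.271, -0.271, 0.654, 0.652]
time_s: 31.1
tool_pos: [0.4398, -0.012, 0.1428]
eef_rot: [-0.271, -0.271, 0.654, 0.652]
pos [ 0.4398 -0.0121  0.1428] shift [  0.  -30.7   7.8] rot [-0.785  0.002 -0.001]
```

View pics/j.png

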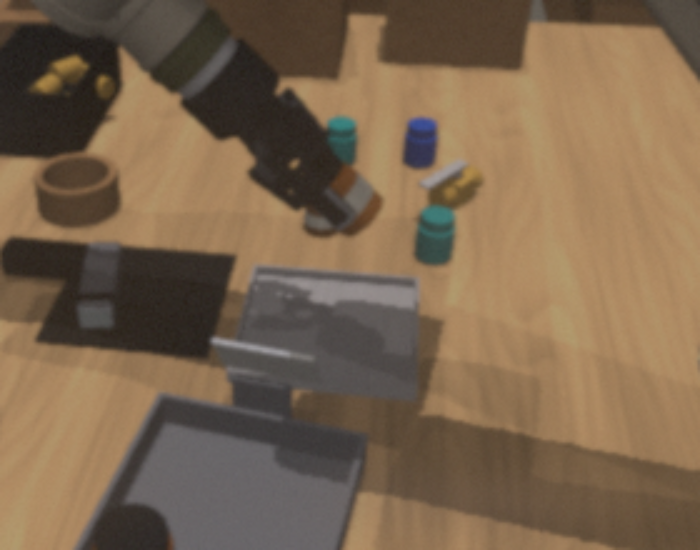

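Jar_c was held at 45° over the pan for about 2.5 s. Levelling it, then off to its slot.

```bash
python3 -m creep '[[42,0,-3,1,-0.08,0,0],[42,0,-7,3,-0.2,0,0],[42,0,-12,5,-0.33,0,0],[42,0,-17,6,-0.46,0,0],[42,0,-22,7,-0.58,0,0],[42,0,-26,8,-0.68,0,0],[42,0,-29,8,-0.75,0,0],[42,0,-31,8,-0.785,0,0],[42,0,-31,8,-0.785,0,0],[42,0,-31,8,-0.785,0,0],[42,0,-31,8,-0.785,0,0]]'
python3 - <<'E'
from h import *
go((.548,.212,.17),(0,0,-1),(.138,.99,0))
E
```

```text
time_s: 32.25
tool_pos: [0.4561, -0.012, 0.1701]
eef_rot: [-0.499, -0.5, 0.501, 0.5]
force: [-0.1, 0.2, -2.0]
finger_gap: 0.0474
pos [ 0.4561 -0.012   0.1701] shift [ 2.238e+02 -1.000e-01 -9.230e+01] rot [-0.001  0.141 -0.   ]
```

```bash
python3 -m creep '[[42,10,0,-4,0,0.01,0],[42,35,0,-14,0,0.03,0],[42,70,0,-29,0,0.05,0],[42,105,0,-43,0,0.07,0],[42,140,0,-58,0,0.09,0],[42,170,0,-70,0,0.11,0],[42,195,0,-80,0,0.13,0],[42,213,0,-88,0,0.141,0],[42,224,0,-92,0,0.141,0],[42,224,0,-92,0,0.141,0],[42,224,0,-92,0,0.141,0]]'
python3 -m creep '[[42,0,5,0,0,0,0],[42,0,20,0,0,0,0],[42,0,45,0,0,0,0],[42,0,75,0,0,0,0],[42,0,105,0,0,0,0],[42,0,128,0,0,0,0],[42,0,142,0,0,0,0],[42,0,148,0,0,0,0],[42,0,149,0,0,0,0],[42,0,150,0,0,0,0],[42,0,150,0,0,0,0],[42,0,150,0,0,0,0]]'
python3 -m creep '[[42,0,1,0,0,0,0],[42,0,2,0,0,0,0],[42,0,2,0,0,0,0],[42,0,2,0,0,0,0]]'
```

```text
time_s: 33.35
tool_pos: [0.5473, 0.2117, 0.1696]
eef_rot: [0.533, 0.463, -0.465, -0.533]
force: [0.1, 0.5, -2.9]
finger_gap: 0.0476
time_s: 34.55
tool_pos: [0.5484, 0.2123, 0.0213]
eef_rot: [0.534, 0.465, -0.464, -0.533]
force: [0.6, -0.4, -1.3]
finger_gap: 0.0475
time_s: 34.95
tool_pos: [0.5479, 0.2122, 0.0185]
eef_rot: [0.534, 0.464, -0.464, -0.533]
force: [-0.0, 1.0, -1.3]
finger_gap: 0.047
```

```bash
python3 -m creep '[[42,0,0.5,0,0,0,0],[42,0,1,0,0,0,0],[42,0,1,0,0,0,0],[42,0,1,0,0,0,0]]'
python3 -m creep '[[57,0,0,0,0,0,0],[60,0,0,0,0,0,0],[64,0,0,0,0,0,0],[68,0,0,0,0,0,0],[68,0,0,0,0,0,0],[68,0,0,0,0,0,0]]'
python3 -m creep '[[68,0,-5,0,0,0,0],[68,0,-20,0,0,0,0],[68,0,-45,0,0,0,0],[68,0,-80,0,0,0,0],[68,0,-120,0,0,0,0],[100,0,-150,0,0,0,0],[100,0,-170,0,0,0,0],[100,0,-172,0,0,0,0],[100,0,-172,0,0,0,0]]'
python3 - <<'E'
from h import *
for c in("top","side"):
  im=get_image(c); print(c,lm(c,"jar_d"))
go((.478,-.196,.19),(0,0,-1),(0,1,0))
E
```

```text
time_s: 35.35
tool_pos: [0.5479, 0.2122, 0.0184]
eef_rot: [0.534, 0.464, -0.464, -0.533]
force: [-2.5, -0.4, 6.5]
finger_gap: 0.047
time_s: 35.95
tool_pos: [0.5476, 0.2121, 0.0171]
eef_rot: [0.534, 0.464, -0.464, -0.533]
force: [0.0, 1.1, 0.8]
finger_gap: 0.0582
time_s: 36.85
tool_pos: [0.5479, 0.2122, 0.1896]
eef_rot: [0.534, 0.464, -0.464, -0.533]
force: [-0.4, 0.2, -0.2]
finger_gap: 0.0856
top [([0.477, -0.197, 0.001], 0.68), ([0.563, 0.316, 0.009], 0.55), ([0.361, -0.162, -0.006], 0.53), ([0.372, -0.364, 0.003], 0.52), ([0.471, -0.353, 0.003], 0.51)]
side [([0.36, -0.155, 0.0], 0.89), ([0.55, 0.212, 0.002], 0.82), ([0.561, 0.317, 0.004], 0.75), ([0.373, -0.364, 0.0], 0.68), ([0.478, -0.198, -0.0], 0.63), ([0.474, -0.353, -0.008], 0.53)]
pos [0.5467 0.212  0.1876] shift [-413.5   -1.7   11.5] rot [-0.003 -0.139 -0.001]
```

```bash
python3 -m creep '[[100,-10,0,0,0,-0.01,0],[100,-35,0,1,0,-0.03,0],[100,-75,0,2,0,-0.05,0],[100,-120,0,3,0,-0.07,0],[100,-165,0,5,0,-0.09,0],[100,-210,0,6,0,-0.11,0],[100,-255,0,7,0,-0.13,0],[100,-300,0,8,0,-0.139,0],[100,-345,0,9,0,-0.139,0],[100,-380,0,10,0,-0.139,0],[100,-405,0,11,0,-0.139,0],[100,-414,0,12,0,-0.139,0]]'
python3 -m creep '[[100,0,0,0,0,0,0],[100,0,0,0,0,0,0],[100,0,0,0,0,0,0]]'
python3 - <<'E'
from h import *
for c in("top","side"):
  im=get_image(c);print(c,lm(c,"jar_d"))
go((.478,-.197,.008),(0,0,-1),(0,1,0))
E
```

```text
time_s: 38.25
tool_pos: [0.4773, -0.1988, 0.1888]
eef_rot: [-0.501, -0.499, 0.5, 0.501]
force: [-0.6, -0.2, -0.1]
finger_gap: 0.0853
time_s: 38.55
tool_pos: [0.4784, -0.195, 0.1893]
eef_rot: [-0.5, -0.5, 0.5, 0.5]
force: [-0.5, 0.0, -0.6]
finger_gap: 0.0852
top [([0.562, 0.318, 0.007], 0.73), ([0.548, 0.219, 0.005], 0.65), ([0.479, -0.195, -0.004], 0.41), ([0.765, -0.207, -0.001], 0.36), ([0.455, -0.013, 0.005], 0.31)]
side [([0.56, 0.317, 0.003], 0.92), ([0.358, -0.158, 0.007], 0.83), ([0.477, -0.199, -0.001], 0.67), ([0.472, -0.352, -0.006], 0.66), ([0.548, 0.213, 0.004], 0.64), ([0.372, -0.367, 0.001], 0.59)]
pos [ 0.4786 -0.1953  0.1895] shift [ -1.6 181.5   0.7] rot [ 0.     0.002 -0.001]
```

```bash
python3 -m creep '[[100,-1,20,1,0,0,0],[100,-2,55,1,0,0,0],[100,-2,90,1,0,0,0],[100,-2,120,1,0,0,0],[100,-2,145,1,0,0,0],[100,-2,163,1,0,0,0],[100,-2,175,1,0,0,0],[100,-2,182,1,0,0,0],[100,-2,184,1,0,0,0],[100,-2,184,1,0,0,0],[100,-2,184,1,0,0,0]]' 30
python3 -m creep '[[60,0,0,0,0,0,0],[55,0,0,0,0,0,0],[50,0,0,0,0,0,0],[45,0,0,0,0,0,0],[40,0,0,0,0,0,0],[36,0,0,0,0,0,0],[33,0,0,0,0,0,0],[33,0,0,0,0,0,0],[33,0,0,0,0,0,0],[33,0,0,0,0,0,0],[33,0,0,0,0,0,0]]' 30
python3 -m creep '[[33,0,-8,0,0,0,0],[33,0,-25,0,0,0,0],[33,0,-55,0,0,0,0],[33,0,-90,0,0,0,0],[33,0,-120,0,0,0,0],[33,0,-145,0,0,0,0],[33,0,-155,0,0,0,0],[33,0,-155,0,0,0,0]]'
python3 - <<'E'
from h import *
go((.456,-.012,.16),(0,0,-1),(0,1,0))
E
```

```text
time_s: 39.85
tool_pos: [0.4782, -0.1986, 0.0063]
eef_rot: [0.501, 0.5, -0.5, -0.499]
force: [0.1, 0.1, 0.3]
finger_gap: 0.0853
time_s: 40.95
tool_pos: [0.4776, -0.1983, 0.0059]
eef_rot: [0.5, 0.5, -0.5, -0.5]
force: [-1.0, 0.3, 5.2]
finger_gap: 0.0391
time_s: 41.75
tool_pos: [0.4782, -0.1987, 0.1617]
eef_rot: [0.501, 0.5, -0.5, -0.499]
force: [-0.4, -0.2, -1.5]
finger_gap: 0.0392
pos [ 0.4782 -0.1987  0.1617] shift [186.7   1.3  22.2] rot [ 0.003 -0.    -0.002]
```

```bash
python3 -m creep '[[33,8,0,1,0,0,0],[33,30,0,4,0,0,0],[33,60,0,7,0,0,0],[33,95,0,11,0,0,0],[33,130,1,15,0,0,0],[33,158,1,19,0,0,0],[33,178,1,21,0,0,0],[33,187,1,22,0,0,0],[33,187,1,22,0,0,0],[33,187,1,22,0,0,0]]'
python3 -m creep '[[33,0,2,1,0.08,0,0],[33,0,4,3,0.2,0,0],[33,0,7,6,0.33,0,0],[33,0,10,9,0.46,0,0],[33,0,13,12,0.58,0,0],[33,0,15,14,0.68,0,0],[33,0,16,15,0.75,0,0],[33,0,17,16,0.785,0,0],[33,0,17,16,0.785,0,0],[33,0,17,16,0.785,0,0],[33,0,17,16,0.785,0,0],[33,0,17,16,0.785,0,0]]'
for i in 1 2; do python3 -m creep '[[33,0,0,0,0,0,0],[33,0,0,0,0,0,0],[33,0,0,0,0,0,0],[33,0,0,0,0,0,0],[33,0,0,0,0,0,0],[33,0,0,0,0,0,0],[33,0,0,0,0,0,0],[33,0,0,0,0,0,0],[33,0,0,0,0,0,0],[33,0,0,0,0,0,0],[33,0,0,0,0,0,0],[33,0,0,0,0,0,0]]'|head -3; done
python3 - <<'E'
from h import *
cv2.imwrite("pics/k.png",cv2.resize(get_image("side")[100:320,180:460],None,fx=2.5,fy=2.5))
go((.456,-.012,.17),(0,0,-1),(0,1,0))
E
```

```text
time_s: 42.75
tool_pos: [0.4552, -0.0114, 0.1587]
eef_rot: [-0.5, -0.5, 0.5, 0.5]
force: [0.3, -0.1, -0.4]
finger_gap: 0.0393
time_s: 43.95
tool_pos: [0.4395, -0.0114, 0.1431]
eef_rot: [-0.272, -0.271, 0.653, 0.653]
force: [-0.5, 0.7, -2.2]
finger_gap: 0.0392
time_s: 45.15
tool_pos: [0.4394, -0.0112, 0.1424]
eef_rot: [-0.271, -0.271, 0.653, 0.653]
time_s: 46.35
tool_pos: [0.4394, -0.0112, 0.1424]
eef_rot: [-0.271, -0.271, 0.653, 0.653]
pos [ 0.4394 -0.0112  0.1424] shift [ -0.8 -31.3   7.8] rot [-0.785 -0.    -0.001]
```

View pics/k.png

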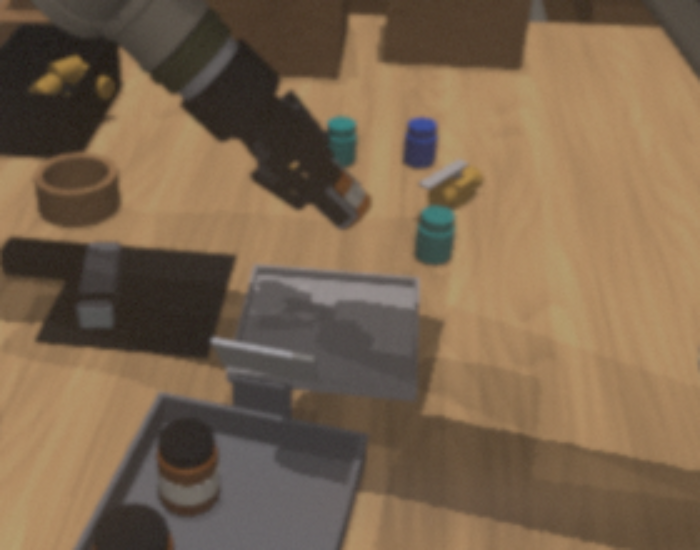

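Jar_d is held at 45° over the pan, with b and c standing in the tray. Level it and place it.

```bash
python3 -m creep '[[33,0,-3,1,-0.08,0,0],[33,0,-7,3,-0.2,0,0],[33,0,-12,5,-0.33,0,0],[33,0,-17,6,-0.46,0,0],[33,0,-22,7,-0.58,0,0],[33,0,-26,8,-0.68,0,0],[33,-1,-29,8,-0.75,0,0],[33,-1,-31,8,-0.785,0,0],[33,-1,-31,8,-0.785,0,0],[33,-1,-31,8,-0.785,0,0],[33,-1,-31,8,-0.785,0,0]]'
python3 - <<'E'
from h import *
go((.475,.272,.17),(0,0,-1),(.138,.99,0))
E
```

```text
time_s: 47.5
tool_pos: [0.4558, -0.0122, 0.1697]
eef_rot: [-0.5, -0.5, 0.5, 0.5]
force: [0.6, 0.6, -0.8]
finger_gap: 0.0393
pos [ 0.4558 -0.0122  0.1697] shift [284.2  -0.4 -19.2] rot [-0.001  0.139 -0.   ]
```

```bash
python3 -m creep '[[33,10,0,-1,0,0.01,0],[33,35,0,-2,0,0.03,0],[33,75,0,-5,0,0.05,0],[33,115,0,-8,0,0.07,0],[33,155,0,-10,0,0.09,0],[33,195,0,-13,0,0.11,0],[33,230,0,-16,0,0.13,0],[33,257,0,-18,0,0.139,0],[33,275,0,-19,0,0.139,0],[33,284,0,-19,0,0.139,0],[33,284,0,-19,0,0.139,0],[33,284,0,-19,0,0.139,0]]'
python3 -m creep '[[33,0,5,0,0,0,0],[33,0,20,0,0,0,0],[33,0,45,0,0,0,0],[33,0,75,0,0,0,0],[33,0,105,0,0,0,0],[33,0,130,0,0,0,0],[33,0,147,0,0,0,0],[33,0,154,0,0,0,0],[33,0,156,0,0,0,0],[33,0,157,0,0,0,0],[33,0,157,0,0,0,0],[33,0,157,0,0,0,0]]'
python3 -m creep '[[33,0,0.5,0,0,0,0],[33,0,1,0,0,0,0],[33,0,1,0,0,0,0],[33,0,1,0,0,0,0]]'
```

```text
time_s: 48.7
tool_pos: [0.4745, 0.2713, 0.1693]
eef_rot: [0.534, 0.463, -0.465, -0.533]
force: [-0.2, 0.5, -1.1]
finger_gap: 0.0395
time_s: 49.9
tool_pos: [0.4755, 0.272, 0.0138]
eef_rot: [0.534, 0.465, -0.463, -0.533]
force: [0.4, -0.0, -1.4]
finger_gap: 0.0393
time_s: 50.3
tool_pos: [0.4746, 0.2718, 0.0118]
eef_rot: [0.534, 0.464, -0.464, -0.533]
force: [0.1, -0.3, -0.7]
finger_gap: 0.039
```

```bash
python3 -m creep '[[33,0,0.5,0,0,0,0],[33,0,1,0,0,0,0],[33,0,1,0,0,0,0],[33,0,1,0,0,0,0]]'
python3 -m creep '[[33,0,0.5,0,0,0,0],[33,0,0.5,0,0,0,0],[33,0,0.5,0,0,0,0]]'
```

```text
time_s: 50.7
tool_pos: [0.4747, 0.2718, 0.0109]
eef_rot: [0.534, 0.464, -0.464, -0.533]
force: [-0.8, 0.3, 1.9]
finger_gap: 0.0393
time_s: 51.0
tool_pos: [0.4747, 0.2718, 0.0109]
eef_rot: [0.534, 0.464, -0.464, -0.533]
force: [-2.4, -0.6, 6.6]
finger_gap: 0.0392
```

```bash
python3 -m creep '[[47,0,0,0,0,0,0],[50,0,0,0,0,0,0],[54,0,0,0,0,0,0],[58,0,0,0,0,0,0],[58,0,0,0,0,0,0],[58,0,0,0,0,0,0]]'
python3 -m creep '[[58,0,-5,0,0,0,0],[58,0,-20,0,0,0,0],[58,0,-45,0,0,0,0],[58,0,-80,0,0,0,0],[58,0,-120,0,0,0,0],[100,0,-150,0,0,0,0],[100,0,-175,0,0,0,0],[100,0,-180,0,0,0,0],[100,0,-180,0,0,0,0]]'
python3 - <<'E'
from h import *
for c in("top","side"):
  im=get_image(c)
  for n in("scanner","window","scanner_grip","mat","label","tray_in","jar_b"):print(c,n,lm(c,n))
  if c=="top":cv2.imwrite("pics/l0.png",im);cv2.imwrite("pics/l.png",np.clip(1.8*cv2.resize(im[120:290,100:350],None,fx=3.2,fy=3.2,interpolation=cv2.INTER_CUBIC),0,255).astype(np.uint8))
E
```

```text
time_s: 51.6
tool_pos: [0.4746, 0.2717, 0.0102]
eef_rot: [0.534, 0.464, -0.464, -0.533]
force: [0.1, -0.4, -0.8]
finger_gap: 0.0495
time_s: 52.5
tool_pos: [0.4752, 0.2721, 0.1913]
eef_rot: [0.534, 0.465, -0.463, -0.533]
force: [0.4, -0.0, 0.2]
finger_gap: 0.0856
top scanner [([0.69, -0.049, 0.006], 0.85)]
top window [([0.677, 0.018, 0.017], 0.78)]
top scanner_grip [([0.679, -0.022, 0.018], 0.78)]
top mat [([0.648, -0.036, -0.0], 0.58)]
top label [([0.494, 0.12, 0.076], 0.82)]
top tray_in [([0.514, 0.269, 0.002], 0.9)]
top jar_b [([0.466, -0.356, 0.005], 0.75), ([0.55, 0.216, 0.006], 0.73), ([0.358, -0.158, -0.0], 0.69), ([0.477, 0.274, 0.005], 0.61), ([0.371, -0.363, -0.002], 0.56), ([0.691, -0.049, 0.005], 0.35)]
side scanner [([0.691, -0.052, 0.007], 0.93), ([0.675, 0.02, 0.017], 0.28)]
side window [([0.674, 0.021, 0.018], 0.59)]
side scanner_grip [([0.684, -0.017, 0.02], 0.66)]
side mat [([0.648, -0.043, -0.0], 0.89)]
side label [([0.496, 0.118, 0.075], 0.57), ([0.516, 0.267, 0.003], 0.57), ([0.328, 0.342, 0.001], 0.31)]
side tray_in [([0.515, 0.265, 0.003], 0.9)]
side jar_b [([0.56, 0.317, 0.003], 0.93), ([0.36, -0.156, 0.006], 0.78), ([0.477, 0.27, 0.005], 0.66), ([0.37, -0.365, 0.001], 0.63), ([0.549, 0.213, -0.001], 0.58), ([0.472, -0.353, -0.005], 0.52)]
```

View pics/l.png

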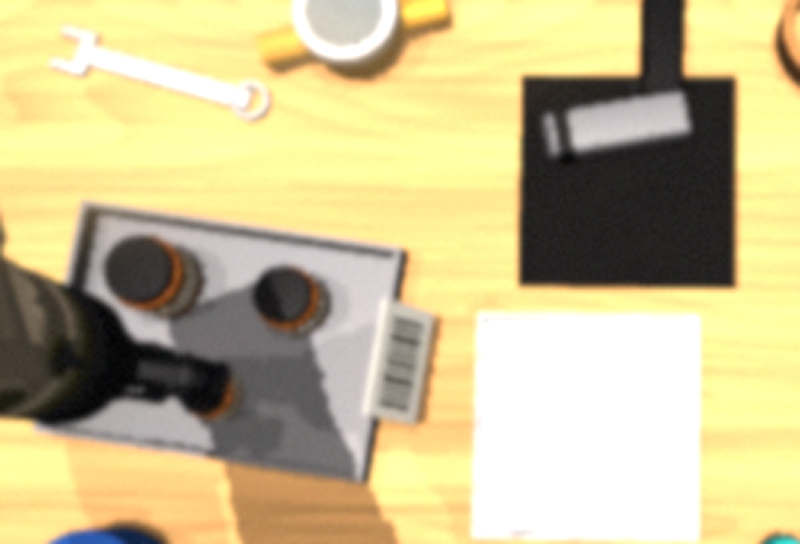

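All three jars stand in the tray: b (145,270), c (285,297), d (215,393 under the gripper). The scanner's barrel runs from (690,112) to its nose at (552,136), with the handle going up. Grip point is about (0.683, -0.021), and its x axis is about (-0.18, 0.984).

```bash
python3 - <<'E'
from h import *
go((.683,-.021,.16),(0,0,-1),(.984,.18,0))
E
```

```text
pos [0.4747 0.2719 0.1903] shift [-261.2   30.6 -246.9] rot [ 1.000e-03  1.251e+00 -0.000e+00]
```

```bash
python3 -m creep '[[100,-10,0,-10,0,0.08,0],[100,-30,0,-29,0,0.2,0],[100,-60,0,-57,0,0.34,0],[100,-92,0,-88,0,0.48,0],[100,-125,3,-118,0,0.62,0],[100,-158,7,-149,0,0.76,0],[100,-190,12,-180,0,0.9,0],[100,-218,17,-206,0,1.03,0],[100,-240,22,-227,0,1.13,0],[100,-254,27,-240,0,1.2,0],[100,-261,30,-247,0,1.251,0],[100,-261,30,-247,0,1.251,0]]'
python3 -m creep '[[100,0,0,0,0,0,0],[100,0,0,0,0,0,0],[100,0,0,0,0,0,0]]' | head -1
python3 - <<'E'
from h import *
print(np.round(readout.observe()["q"],3))
for c in("top","side"):
  im=get_image(c)
  for n in("scanner","window","scanner_grip"):print(c,n,lm(c,n))
  if c=="side":cv2.imwrite("pics/m.png",np.clip(1.6*cv2.resize(im[140:270,160:330],None,fx=4,fy=4,interpolation=cv2.INTER_CUBIC),0,255).astype(np.uint8))
go((.683,-.021,.004),(0,0,-1),(.984,.18,0))
E
```

```text
time_s: 54.5
tool_pos: [0.6834, -0.0224, 0.1593]
eef_rot: [0.704, 0.063, -0.063, -0.704]
force: [-0.4, -0.9, -0.0]
finger_gap: 0.0855
time_s: 54.8
[-0.146  0.551  0.238  1.257 -0.     1.242]
top scanner [([0.688, -0.052, 0.005], 0.59)]
top window [([0.333, -0.275, -0.001], 0.67), ([0.477, 0.272, 0.005], 0.54)]
top scanner_grip []
side scanner [([0.691, -0.054, 0.004], 0.63)]
side window [([0.675, 0.017, 0.018], 0.64)]
side scanner_grip [([0.686, -0.019, 0.022], 0.82)]
pos [ 0.6831 -0.0208  0.1606] shift [-2.000e-01  1.566e+02 -1.000e-01] rot [0.001 0.    0.   ]
```

View pics/m.png

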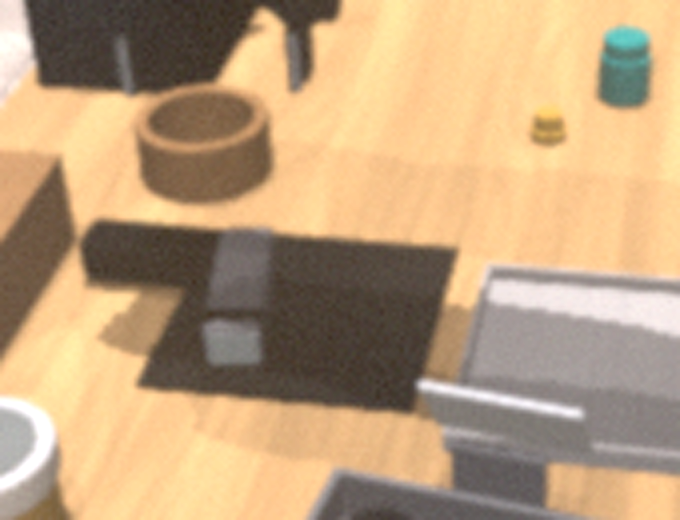

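Scanner barrel at crop (235,300), nose toward the camera, clear on both sides. Descending to grip.

```bash
python3 -m creep '[[100,2,15,0,0,0,0],[100,2,45,0,0,0,0],[100,2,75,0,0,0,0],[100,2,100,0,0,0,0],[100,2,120,0,0,0,0],[100,2,136,0,0,0,0],[100,2,147,0,0,0,0],[100,2,153,0,0,0,0],[100,2,156,0,0,0,0],[100,2,156,0,0,0,0],[100,2,156,0,0,0,0]]' 50
python3 -m creep '[[60,0,0,0,0,0,0],[52,0,0,0,0,0,0],[46,0,0,0,0,0,0],[40,0,0,0,0,0,0],[34,0,0,0,0,0,0],[30,0,0,0,0,0,0],[28,0,0,0,0,0,0],[28,0,0,0,0,0,0],[28,0,0,0,0,0,0],[28,0,0,0,0,0,0],[28,0,0,0,0,0,0]]' 50
```

```text
time_s: 56.3
tool_pos: [0.6858, -0.0207, 0.0054]
eef_rot: [0.705, 0.064, -0.063, -0.704]
force: [-0.1, 0.4, -1.0]
finger_gap: 0.0854
time_s: 57.4
tool_pos: [0.6854, -0.0206, 0.005]
eef_rot: [0.704, 0.064, -0.064, -0.704]
force: [-0.5, 0.2, 5.5]
finger_gap: 0.0347
```

```bash
python3 -m creep '[[28,0,-3,0,0,0,0],[28,0,-10,0,0,0,0],[28,0,-25,0,0,0,0],[28,0,-50,0,0,0,0],[28,0,-80,0,0,0,0],[28,0,-110,0,0,0,0],[28,0,-130,0,0,0,0],[28,0,-140,0,0,0,0],[28,0,-140,0,0,0,0],[28,0,-140,0,0,0,0]]'
python3 - <<'E'
from h import *
u=np.array([.138,.990,0]);th=np.radians(20);b=u*np.cos(th)-np.array([0,0,np.sin(th)])
a=-(u*np.sin(th)+np.array([0,0,np.cos(th)]))
L=np.array([.497,.121,.075]);p=L-.142*b+.015*a;print(p,b,a)
print(np.round(readout.observe()["q"],3))
go(p,a,(.99,-.138,0))
go(p+[0,0,.06],(0,0,-1),(.99,-.138,0))
for c in("top","side"):
  im=get_image(c)
  for n in("scanner","window","scanner_grip"):print(c,n,lm(c,n))
E
```

```text
time_s: 58.4
tool_pos: [0.6846, -0.0205, 0.1438]
eef_rot: [0.704, 0.064, -0.064, -0.704]
force: [-0.7, 0.1, -1.7]
finger_gap: 0.0348
[ 0.4778778  -0.01618099  0.10947147] [ 0.12967758  0.93029569 -0.34202014] [-0.04719878 -0.33859994 -0.93969262]
[-0.147  0.563  0.215  1.224 -0.     1.243]
pos [ 0.6846 -0.0205  0.1438] shift [-202.6   34.5   41.4] rot [-0.346  0.316  0.055]
pos [ 0.6846 -0.0205  0.1438] shift [-202.6  -25.5   41.4] rot [ 0.     0.319 -0.001]
top scanner []
top window []
top scanner_grip []
side scanner [([0.69, -0.051, 0.141], 0.68)]
side window [([0.676, 0.019, 0.155], 0.74), ([0.692, -0.05, 0.145], 0.23)]
side scanner_grip [([0.686, -0.017, 0.155], 0.64)]
```

```bash
python3 -m creep '[[28,-10,0,2,0,0.02,0],[28,-35,0,7,0,0.06,0],[28,-70,0,14,0,0.11,0],[28,-105,0,21,-0.03,0.16,0],[28,-140,2,28,-0.09,0.22,0.01],[28,-168,8,34,-0.16,0.26,0.02],[28,-188,17,38,-0.23,0.29,0.03],[28,-199,26,40,-0.3,0.31,0.05],[28,-203,32,41,-0.34,0.316,0.055],[28,-203,34,41,-0.346,0.316,0.055],[28,-203,34,41,-0.346,0.316,0.055],[28,-203,34,41,-0.346,0.316,0.055]]'
python3 -m creep '[[28,0,0,0,0,0,0],[28,0,0,0,0,0,0],[28,0,0,0,0,0,0]]'
python3 - <<'E'
from h import *
for c in("side","top"):
  im=get_image(c)
  for n in("scanner","window","scanner_grip","label"):print(c,n,lm(c,n))
  s=readout.observe();T=R.from_quat(s["eef_rot"]);b=T.apply([0,0,1]);W=s["tool_pos"]+T.apply([0,-.015,.042]);L=np.array([.497,.121,.075])
  P=[W+b*k for k in(0,.05,.1)]
  for p in proj(c,P):cv2.circle(im,tuple(np.round(p).astype(int)),1,(0,0,255),-1)
  for p in proj(c,[L]):cv2.circle(im,tuple(np.round(p).astype(int)),1,(0,255,0),-1)
  cr=im[170:300,230:390] if c=="side" else im[180:310,180:340]
  cv2.imwrite("pics/n_%s.png"%c,cv2.resize(cr,None,fx=3,fy=3,interpolation=cv2.INTER_CUBIC))
v=L-W;print("dist",v@b,"off",np.linalg.norm(v-b*(v@b)),np.round(readout.observe()["q"],3))
cv2.imwrite("pics/n.png",np.hstack([cv2.imread("pics/n_side.png")[:,:400],cv2.imread("pics/n_top.png")[:,:400]]))
E
```

```text
time_s: 60.0
tool_pos: [0.4788, -0.0169, 0.1109]
eef_rot: [0.817, -0.056, 0.041, -0.572]
force: [0.5, -0.3, -1.4]
finger_gap: 0.0354
time_s: 60.3
tool_pos: [0.4783, -0.017, 0.1107]
eef_rot: [0.817, -0.056, 0.04, -0.572]
force: [0.5, -0.1, -1.4]
finger_gap: 0.0356
side scanner [([0.476, -0.043, 0.12], 0.59)]
side window [([0.482, 0.025, 0.109], 0.64)]
side scanner_grip [([0.48, -0.009, 0.129], 0.88)]
side label [([0.729, 0.331, 0.002], 0.32)]
top scanner [([0.473, -0.044, 0.122], 0.93)]
top window []
top scanner_grip [([0.473, -0.014, 0.122], 0.6)]
top label []
dist 0.1007180407042262 off 0.0007287191807323926 [ 0.01   0.271 -0.37   0.984 -0.345  1.729]
```

View pics/n.png

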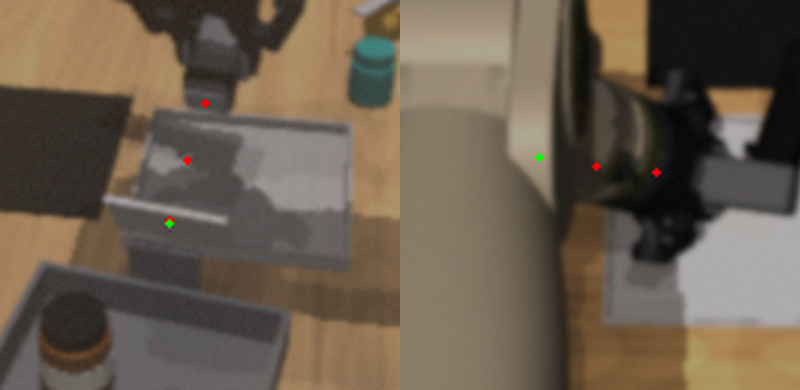

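The nose's predicted window point (206,103) sits on the scanner nose, and the predicted beam ends on the label's middle. Holding.

```bash
for i in 1 2; do python3 -m creep '[[28,0,0,0,0,0,0],[28,0,0,0,0,0,0],[28,0,0,0,0,0,0],[28,0,0,0,0,0,0],[28,0,0,0,0,0,0],[28,0,0,0,0,0,0],[28,0,0,0,0,0,0],[28,0,0,0,0,0,0],[28,0,0,0,0,0,0],[28,0,0,0,0,0,0],[28,0,0,0,0,0,0],[28,0,0,0,0,0,0]]'|head -2; done
python3 - <<'E'
from h import *
# return: scanner origin at (.656,-.038): TCP = origin + .029*axis
ax=np.array([-.1,.995,0]);p=np.array([.656,-.038,0])+.029*ax
go(p+[0,0,.14],(0,0,-1),(.995,.1,0))
E
```

```text
time_s: 62.0
tool_pos: [0.478, -0.0167, 0.1105]
time_s: 63.2
tool_pos: [0.478, -0.0167, 0.1104]
pos [ 0.478  -0.0167  0.1104] shift [172.4 -38.4  19.6] rot [ 0.348 -0.236 -0.041]
```

```bash
python3 -m creep '[[28,4,-6,1,0.05,-0.03,0],[28,15,-16,4,0.15,-0.1,-0.02],[28,35,-27,8,0.25,-0.17,-0.03],[28,65,-36,12,0.32,-0.21,-0.04],[28,98,-38,15,0.348,-0.236,-0.041],[28,128,-38,18,0.348,-0.236,-0.041],[28,150,-38,19,0.348,-0.236,-0.041],[28,163,-38,20,0.348,-0.236,-0.041],[28,167,-38,20,0.348,-0.236,-0.041],[28,167,-38,20,0.348,-0.236,-0.041],[28,167,-38,20,0.348,-0.236,-0.041]]'
python3 -m creep '[[28,0,5,0,0,0,0],[28,0,20,0,0,0,0],[28,0,45,0,0,0,0],[28,0,70,0,0,0,0],[28,0,92,0,0,0,0],[28,0,108,0,0,0,0],[28,0,117,0,0,0,0],[28,0,120,0,0,0,0],[28,0,120,0,0,0,0],[28,0,120,0,0,0,0]]'
python3 - <<'E'
from h import *
im=get_image("side")
for n in("scanner","window","scanner_grip","mat"):print(n,lm("side",n))
cv2.imwrite("pics/o.png",np.clip(1.6*cv2.resize(im[140:270,160:330],None,fx=4,fy=4,interpolation=cv2.INTER_CUBIC),0,255).astype(np.uint8))
go((.649,-.009,.006),(0,0,-1),(.995,.1,0))
E
```

```text
time_s: 64.3
tool_pos: [0.6469, -0.0081, 0.1393]
eef_rot: [-0.706, -0.035, 0.036, 0.706]
force: [-0.3, 0.6, -1.6]
finger_gap: 0.0352
time_s: 65.3
tool_pos: [0.6486, -0.0083, 0.0205]
eef_rot: [0.706, 0.036, -0.035, -0.706]
force: [0.4, 0.3, -1.9]
finger_gap: 0.0349
scanner [([0.654, -0.038, 0.02], 0.87), ([0.549, 0.21, -0.0], 0.29)]
window [([0.645, 0.031, 0.033], 0.59), ([0.516, 0.266, 0.001], 0.17)]
scanner_grip [([0.647, -0.004, 0.039], 0.56)]
mat [([0.648, -0.041, 0.001], 0.85)]
pos [ 0.6483 -0.0083  0.0202] shift [ 0.6 14.2 -0.8] rot [ 0.    -0.     0.002]
```

View pics/o.png

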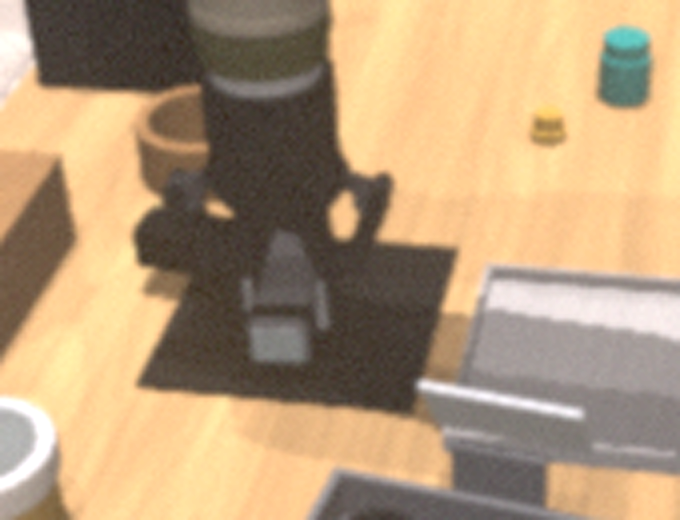

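The scanner is level just above the mat, nose at crop (280,340), inside the mat. Lowering gently.

```bash
python3 -m creep '[[28,0,5,0,0,0,0],[28,0,9,0,0,0,0],[28,0,12,0,0,0,0],[28,0,13,0,0,0,0],[28,0,14,0,0,0,0],[28,0,14,0,0,0,0],[28,0,14,0,0,0,0]]'
python3 -m creep '[[28,0,0.5,0,0,0,0],[28,0,1,0,0,0,0],[28,0,1,0,0,0,0],[28,0,1,0,0,0,0]]'
python3 -m creep '[[28,0,0.5,0,0,0,0],[28,0,0.5,0,0,0,0],[28,0,0.5,0,0,0,0]]'
```

```text
time_s: 66.25
tool_pos: [0.6479, -0.0082, 0.0056]
eef_rot: [-0.706, -0.036, 0.035, 0.706]
force: [-0.2, 0.9, -1.8]
finger_gap: 0.0355
time_s: 66.65
tool_pos: [0.648, -0.0082, 0.005]
eef_rot: [-0.706, -0.036, 0.035, 0.706]
force: [-0.8, 0.6, 2.3]
finger_gap: 0.0354
time_s: 66.95
tool_pos: [0.648, -0.0082, 0.0049]
eef_rot: [0.706, 0.036, -0.035, -0.706]
force: [-1.8, -0.4, 6.5]
finger_gap: 0.0353
```

```bash
python3 -m creep '[[44,0,0,0,0,0,0],[50,0,0,0,0,0,0],[60,0,0,0,0,0,0],[80,0,0,0,0,0,0],[100,0,0,0,0,0,0],[100,0,0,0,0,0,0],[100,0,0,0,0,0,0]]'
python3 -m creep '[[100,0,-5,0,0,0,0],[100,0,-20,0,0,0,0],[100,0,-45,0,0,0,0],[100,0,-80,0,0,0,0],[100,0,-120,0,0,0,0],[100,0,-160,0,0,0,0],[100,0,-200,0,0,0,0],[100,0,-215,0,0,0,0],[100,-20,-215,0,0,0,0],[100,-60,-215,-20,0,0,0],[100,-100,-215,-50,0,0,0],[100,-130,-215,-80,0,0,0]]'
python3 -m creep '[[100,0,0,-30,0,0,0],[100,0,0,-70,0,0,0],[100,0,0,-100,0,0,0],[100,0,0,-100,0,0,0],[100,0,0,-100,0,0,0]]'
python3 - <<'E'
from h import *
ims={}
for c in("side","top"):
  ims[c]=get_image(c)
  for n in("scanner","window","mat","jar_b"):print(c,n,lm(c,n))
cv2.imwrite("pics/p.png",np.clip(1.4*cv2.resize(np.hstack([ims["side"][120:,100:460],ims["top"][60:360,80:480]]),None,fx=1.05,fy=1.05),0,255).astype(np.uint8)) if False else None
a=cv2.resize(ims["side"][130:420,140:420],(386,400));b=cv2.resize(ims["top"][100:330,90:460],(414,257));b=cv2.copyMakeBorder(b,0,143,0,0,cv2.BORDER_CONSTANT)
cv2.imwrite("pics/p.png",np.clip(1.5*np.hstack([a,b]),0,255).astype(np.uint8))
E
```

```text
time_s: 67.65
tool_pos: [0.6478, -0.0082, 0.0039]
eef_rot: [-0.706, -0.035, 0.035, 0.706]
force: [-0.3, -0.3, 0.1]
finger_gap: 0.0854
time_s: 68.85
tool_pos: [0.5243, -0.101, 0.2194]
eef_rot: [0.706, 0.036, -0.036, -0.706]
force: [1.1, -0.9, 0.6]
finger_gap: 0.0854
time_s: 69.35
tool_pos: [0.5361, -0.2008, 0.219]
eef_rot: [-0.706, -0.035, 0.035, 0.706]
force: [0.2, -0.2, 0.2]
finger_gap: 0.0854
side scanner [([0.655, -0.038, 0.005], 0.94)]
side window [([0.64, 0.035, 0.016], 0.67)]
side mat [([0.647, -0.042, -0.0], 0.56)]
side jar_b [([0.475, -0.351, -0.004], 0.77), ([0.478, 0.273, 0.006], 0.74), ([0.371, -0.368, -0.0], 0.68), ([0.562, 0.317, 0.005], 0.62), ([0.362, -0.156, 0.003], 0.61), ([0.548, 0.211, 0.002], 0.56)]
top scanner [([0.649, -0.038, 0.003], 0.8)]
top window [([0.646, 0.033, 0.016], 0.55), ([0.767, -0.207, -0.001], 0.39)]
top mat [([0.647, -0.036, 0.001], 0.89), ([0.564, 0.316, 0.01], 0.65)]
top jar_b [([0.549, 0.216, 0.004], 0.89), ([0.561, 0.316, 0.007], 0.83), ([0.651, -0.04, 0.006], 0.59), ([0.472, 0.275, 0.002], 0.57), ([0.641, -0.01, 0.019], 0.34)]
```

View pics/p.png

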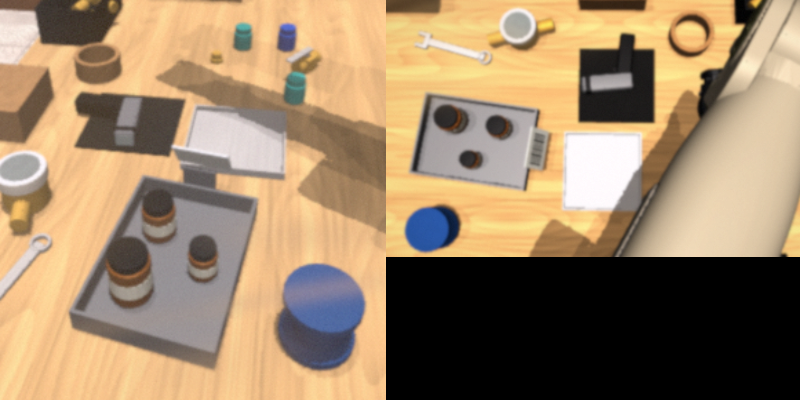

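All three jars stand upright in the tray, the scanner lies on its side on the mat, the other goods are where they were, and the arm is clear. Handing in.

```bash
python3 -c "
from plant import close_job
print(close_job())"
```

```text
the job is handed in; nothing more can be done
None
```

The job is done and handed in at about 70 s. Three jars were there (b, c and d; jar_a was absent). In that order, each was gripped at 30 N, tilted 45° over the drip tray for more than 2 s, and set upright in the dispatch tray. The scanner was then gripped and aimed at the label's middle from about 100 mm for over 2 s. By my own reckoning the beam was about 1 mm off the middle and 10° from square. It was then laid back on its mat, on its side.

- **Failed first tilt:** jar_b's first tilt, away from the robot, stopped about 3° short and 20 mm off the middle, with joint 3 at the edge of its range. I levelled it and repeated the tilt toward the robot, which reached 45° over the middle.
- **Scanner knocked:** it had been moved about 4 cm during the run, so I measured it again before gripping.
- **Last checks:** both cameras show the jars standing in the tray. The scanner's origin is within about 10 mm of the mat's centre, the other goods look unmoved, and the gripper touches nothing. No reading disagreed beyond the detectors' few millimetres. The system gives no confirmation that the label was actually read.

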